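# Push a fruit cooler's flap shut with a hook pole

### The arm

A 7-joint arm with a two-finger parallel gripper is mounted at the origin on the work surface. World frame = base frame: x ahead of the robot, y to its left, z up, the work surface at z = 0. Lengths are in m, angles in degrees, forces in N, time in s.
With the tool pointing down it reaches from about 0.425 to 0.95 m from the base axis. Payload 16.7 kg.
Tool frame: the origin (TCP) lies between the finger pads; the fingertips stand 19 mm ahead of it and the grasp point (between the pads) is the TCP; z points along the fingers, y is the line along which they close (so a half turn about z gives the same grasp; the last joint's range is limited). The gripper opens to 94 mm and grips with 3 to 60 N. Pads are 16 mm wide; open, the fingers measure 119 mm over their backs; the gripper's body (75 mm by 177 mm) begins 78 mm behind the grasp point.
Start: joints at [-79.899, 24.414, 4.234, 92.017, -1.954, 63.644, -3.845], TCP at [0.216, 0.639, 0.224] pointing down, gripper open.
Joint ranges: [-163.25, 163.25], [-28.42, 122.38], [-70.27, 78.77], [12.13, 141.07], [-58.53, 238.53], [9.26, 117.41], [-156.51, 156.51]. Speed limits (degrees/s): [108.29, 108.29, 136.94, 136.94, 172.46, 172.46, 172.46].

### API

Orientations are given as a 3x3 rotation matrix whose columns are the frame's x, y, z axes.
In Python, from station import get_obs, read_camera, camera_model, hand_in gives the robot as it stands.
- The arm moves only by the shell command python3 -m crank 'ROWS' [FORCE]. ROWS is a JSON object of lists of equal length, an entry for each row: "offset": the shift along the world's x, y, z each as a share of 0.3 m, from -1 to 1, a list of three; "turn": the turn, a rotation vector about the world's x, y, z each as a share of pi/4 rad, from -1 to 1, a list of three; "hand": the opening, from -1 (shut) to 1 (fully open). In form: {"offset": [[x, y, z], ...], "turn": [[wx, wy, wz], ...], "hand": [hand, ...]}. A call has 1 to 20 rows; each row is the pose to reach, as a shift and turn from the pose commanded when the call began; what a row does not reach only later rows make up. A row lasts 1/8 s, in which the tool goes at most 62.5 mm and 10.7 degrees, less where a joint would pass 70% of its speed; a pose out of reach is approached as far as the arm can. A call with a number of a shift or a turn outside -1 to 1 is refused whole. A call with a gripper value outside its range is refused whole. The fingers move at their own pace and stop on an object; FORCE is the grip in N (left out, the last holds). Time passes only in rows, so rows that repeat a pose let the fingers close. It gives the time, the measured TCP pose, the force, the opening and the grip force at its end, in the units of the state.
- get_obs(): the state, without advancing time (a new reading comes with each control period).
- read_camera(name): name is "scene" or "top" or "wrist"; returns (picture, depth): 384x512x3 uint8, blue, green, red; 384x512 float32, m along the optical axis (not along the pixel's ray), 0 where there is no reading.
- camera_model(name): a dict with "fx", "fy", "cx", "cy" (pixels), "world_from_camera" (4x4, takes a point from camera to world coordinates). Camera axes: x right, y down, z forward; pixel columns grow to the right and rows downward; lengths in m; the calibration is good to about 2 mm. A picture is of the moment at which its call begins: read the wrist's pose just before it. camera_model takes no time and is no camera call; for the wrist camera it gives the pose at the moment of the call.
- hand_in(): hands the job in; it is judged then, once.
The state is a dict: "time": time; "joint_positions": joint angles; "joint_velocities": joint speeds; "tau": joint torques, N m; "eef_pos": TCP position; "orientation": TCP orientation; "contact_force": force on the tool from outside, world axes, zero at the start; "wrist_torque": the same for the moment, N m; "finger_gap": finger opening in m; "grip_force": force on a finger pad.
Only numpy, scipy, OpenCV 4.12 (cv2) and the standard library are available. Lean on these libraries where they do the work, as an engineer would, in place of code of your own. Each camera call takes 0.05 s, during which the arm holds its last target. There are 200 camera calls.

### The job

Take the hook pole from its rest, put its prong through the brass ring on the fruit cooler's open flap, and with the prong in the ring swing the flap up and shut until it snaps behind the roller catch and stays shut by itself; feel for the catch and push firmly but never harder than 25 N. Then unhook the pole and lay it back in both forks of its rest. Move the flap with the pole only, not with the hand, and leave the food and crockery around undisturbed.

Things in the scene. Friction and masses are not known exactly. Their poses are not given: they have to be found in the camera images.
- grip (a point): Centre of the pole's rubber sleeve, the place to grasp (20 mm wide across the pole), axes as the pole's. In the rest it is 57 mm above the table and free on both sides
- prong (a point): The point of the hook prong that should sit in the ring: 205 mm along +x and 31 mm to -y of the grip point, turning with the pole. The prong is a straight round orange bar 8 mm thick, at right angles to the pole at its end; its rounded tip is 23 mm beyond this point (-y), and 23 mm of bare prong lie between this point and the pole's side
- ring (a point): Centre of the brass ring eye on the flap's top edge: bore 28 mm, bar 7 mm thick, 152 mm from the hinge line, 22 mm above the edge, free on both sides. The bore runs along y (parallel to the hinge); the prong enters sideways, from +y. Feel at the ring near shut: resistance climbs to 9 to 13 N (roller rides up), gives way (caught), 4 mm on the buffer takes up, solid 2 mm later. 16 to 20 N is plenty
- hinge (a point): Point on the fixed hinge line straight below the upright ring, 112 mm above the table. x points level into the cooler (the way the flap is pushed shut), y along the hinge, z up. The ring's centre lies at this point - 152 mm sin(q) along x + 152 mm cos(q) along z, q being the flap's joint
- flap (a joint): Lean of the clear, blue-edged flap (250 mm wide, 130 mm high, hinged along its lower edge), rad: 0 upright, growing as it opens away from the cooler, up to 1.0. The hinge is stiff and sprung: 2 to 5 N at the ring moves it. Let go while not caught, it springs back open past 0.2. Caught, it reads between -0.14 and 0.14, depending on where the catch unit sits, which must be felt
- rest_mid (a point): Middle of the fixed wooden pole rest: the pole's grip point lies here, 57 mm above the table, when laid back. x along the pole to the hooked end. Two forks, 120 mm either way along x, each a seat 28 mm wide and 50 mm above the table, between ears 24 mm high that spread slightly
- juice: Bystander: an amber glass juice bottle with a white cap, 66 mm across, 190 mm tall; origin at the centre of its underside
- milk: Bystander: a white milk bottle with a blue cap, 72 mm across, 210 mm tall; origin at the centre of its underside
- sauce: Bystander: a red sauce jar, 70 mm across, 110 mm tall; origin at the centre of its underside
- lunchbox: Bystander: a clear food box with a green lid, 118 x 158 x 60 mm, standing on the cooler's roof; origin at the centre of its underside
- bowl: Bystander: a white bowl of kiwis, 120 mm across, 45 mm tall, standing under the open flap; origin at the centre of its underside
- mug: Bystander: a blue mug, 76 mm across, 85 mm tall; origin at the centre of its underside
- pole: The hook pole: square aluminium tube 14 mm thick, 420 mm long, about 240 g, orange ends, black rubber sleeve (90 mm long, 20 x 20 mm) about its middle, which is its origin and centre of mass. x points along it to the hooked end, z up as it lies in the rest; the prong sticks out to -y
- cooler: White fruit cooler, fixed, 200 mm deep (x), 260 mm wide (y), roof 245 mm above the table; origin under its middle, front to -x, looking to the robot's right. On the roof's front edge, about 110 mm to +y of the ring, sits the catch unit: a dark steel bracket with a sprung roller over the flap's edge and a rubber buffer behind the flap, clamped up to 14 mm farther in or out from start to start

How it is judged:
By the outcome, as a careful person would: the job done as asked, in the order asked, and still so for the second after the job is handed in, with the robot touching nothing.
It also fails if it takes over 64 s, if anything falls off the work surface, if the arm or the gripper's body presses on something with over 40 N, if the wrist force passes 120 N, or if a joint passes its speed limit or range.

## Working session

There is one attempt and no reset: what is moved stays moved. The work goes in short steps, Python scripts to look and compute and a shell command to move; the robot and the scene stay as the last step left them, time stands still between calls to the robot, and variables do not carry over. Pictures are saved under pics/ and viewed, at most 12 in all, crops included, and the job is handed in when it is done.

```bash
mkdir -p pics; ls; python3 - <<'E'
from station import *
import cv2,numpy as np
for n in ("scene","top"):
    p,d=read_camera(n); cv2.imwrite(f"pics/{n}.png",p); np.save(f"{n}_d.npy",d); np.save(f"{n}_p.npy",p)
    m=camera_model(n); print(n,m["fx"],m["fy"],m["cx"],m["cy"],np.round(m["world_from_camera"],3).tolist())
o=get_obs(); print(o)
E
```

```text
pics
scene 492.14359310460657 492.14359310460657 254.18348961093662 181.5547760154173 [[0.762, 0.386, -0.519, 1.227], [0.647, -0.48, 0.593, -0.715], [-0.021, -0.788, -0.616, 0.927], [0.0, 0.0, 0.0, 1.0]]
top 358.58263579907464 358.58263579907464 256.342143842812 197.44589875288185 [[0.012, -0.998, 0.067, 0.51], [-1.0, -0.01, 0.029, 0.016], [-0.029, -0.067, -0.997, 0.938], [0.0, 0.0, 0.0, 1.0]]
{'time': 0.1, 'joint_positions': array([-79.89871436,  24.44746903,   4.2336289 ,  92.04748848,
        -1.95351217,  63.64243181,  -3.84546386]), 'joint_velocities': array([-0.09038375, -0.05350109, -0.08882271, -0.11590118,  0.0455907 ,
       -0.00374613,  0.03434714]), 'tau': array([ 8.68211151e-03, -9.37474394e+01,  3.67679469e+00, -4.55042732e+01,
       -4.87578381e-02,  1.67674437e-02,  5.15298507e-05]), 'eef_pos': array([0.21597853, 0.63913397, 0.2238388 ]), 'orientation': array([[-9.47369303e-01,  3.20142675e-01, -2.66867970e-04],
       [ 3.20142771e-01,  9.47368663e-01, -1.10581359e-03],
       [-1.01195768e-04, -1.13304970e-03, -9.99999353e-01]]), 'contact_force': array([-0.3098421 , -0.27549148, -0.54096586]), 'wrist_torque': array([ 0.0157038 ,  0.02225889, -0.05346854]), 'grip_force': 0.0, 'finger_gap': 0.09360293652545162}
```

View pics/scene.png

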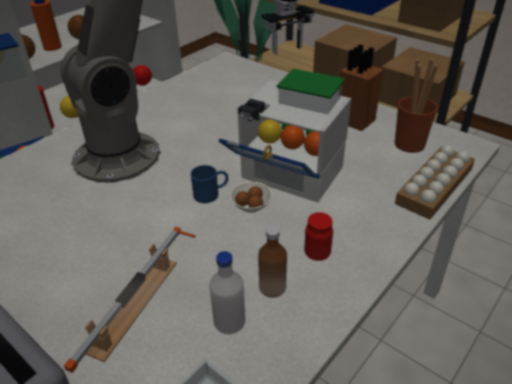

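View pics/top.png

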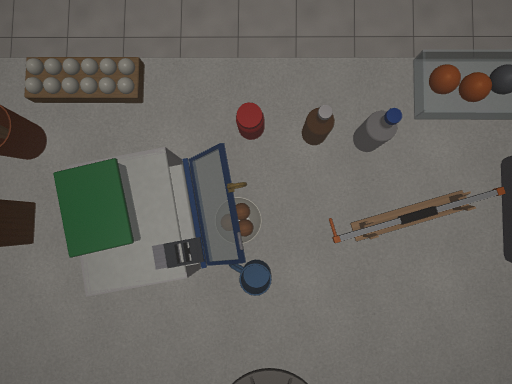

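The scene camera shows the pole in its rest (prong near (185,234)), with the flap open and its ring at about (268,152). In the top view the pole runs from (500,190) to (337,238), its prong tip is at (332,220), the ring is near (237,187), and the catch is near (180,252).

```bash
cat > h.py <<'E'
import numpy as np,cv2
from station import *
def world(n,d,m=None):
    m=m or camera_model(n); v,u=np.mgrid[:d.shape[0],:d.shape[1]]
    c=np.stack([(u-m["cx"])/m["fx"]*d,(v-m["cy"])/m["fy"]*d,d],-1)
    T=np.array(m["world_from_camera"]); return c@T[:3,:3].T+T[:3,3]
def ray(n,uv,m=None):
    m=m or camera_model(n); T=np.array(m["world_from_camera"])
    r=T[:3,:3]@[(uv[0]-m["cx"])/m["fx"],(uv[1]-m["cy"])/m["fy"],1]; return T[:3,3],r/np.linalg.norm(r)
def tri(rays):
    A=0;b=0
    for o,r in rays: P=np.eye(3)-np.outer(r,r); A=A+P; b=b+P@o
    x=np.linalg.solve(A,b); return x,[np.linalg.norm((np.eye(3)-np.outer(r,r))@(x-o)) for o,r in rays]
def load(n): return np.load(n+"_p.npy"),np.load(n+"_d.npy")
E
python3 - <<'E'
from h import *
for n in("top","scene"):
    p,d=load(n); W=world(n,d); hsv=cv2.cvtColor(p,cv2.COLOR_BGR2HSV)
    H,S,V=[hsv[...,i].astype(int) for i in range(3)]
    r=(slice(160,260),slice(320,512)) if n=="top" else (slice(215,384),slice(50,200))
    M=np.zeros(H.shape,bool); M[r]=True
    o=M&(S>170)&(H<14)&(V>80); k,l,s,c=cv2.connectedComponentsWithStats(o.astype(np.uint8))
    for i in range(1,k):
        if s[i,4]>8: print(n,"orange",c[i].round(1),s[i],np.median(W[l==i],0).round(3))
    k=M&(V<45)&(W[...,2]>.04)&(W[...,2]<.09); print(n,"black",k.sum(),np.argwhere(k)[:,::-1].mean(0).round(1),W[k].mean(0).round(4))
    b=(H>100)&(H<125)&(S>120); 
    k,l,s,c=cv2.connectedComponentsWithStats(b.astype(np.uint8))
    for i in range(1,k):
        if s[i,4]>30: print(n,"blue",c[i].round(1),s[i],np.median(W[l==i],0).round(3))
p,d=load("top");W=world("top",d)
k=(abs(W[...,2]-.245)<.006); print("roof",k.sum())
q=W[k][:,:2].astype(np.float32); print(cv2.minAreaRect(q),cv2.boxPoints(cv2.minAreaRect(q)))
g=np.hstack([cv2.resize(p[130:300,140:270],None,fx=3.5,fy=3.5,interpolation=2)[:595]*1])
p2,_=load("scene"); a=cv2.resize(p2[90:215,205:365],None,fx=2.1,fy=2.1,interpolation=2)
g2=np.zeros((595,800,3),np.uint8); g2[:,:455]=g; g2[:a.shape[0],460:460+a.shape[1]]=a
cv2.imwrite("pics/crop.png",np.clip(g2*1.6,0,255).astype(np.uint8))
E
```

```text
top orange [500.7 190.5] [497 187   8   8  48] [ 0.592 -0.545  0.064]
top black 322 [423.7 214.6] [ 0.5317 -0.3621  0.064 ]
top blue [393.5 115.1] [386 108  16  15 175] [ 0.731 -0.242  0.209]
top blue [191.7 200.1] [183 159  18  78 300] [0.554 0.19  0.106]
scene orange [178. 230.] [175 228   8   5  20] [ 0.477 -0.158  0.064]
scene orange [188. 234.] [184 233   9   3   9] [ 0.503 -0.149  0.059]
scene orange [ 69.7 364. ] [ 65 360  11   9  62] [ 0.594 -0.55   0.066]
scene black 34 [139.6 276.4] [ 0.5242 -0.3206  0.066 ]
scene blue [359.7   4.4] [320   0  76  14 620] [0.185 1.211 0.201]
scene blue [ 6.5 41.4] [  0  34  17  16 199] [-0.531 -0.01   0.265]
scene blue [ 14.  147.8] [  0 138  40  18 140] [-0.623 -0.104 -0.185]
scene blue [249.5 149. ] [239 145  23   9  67] [0.517 0.076 0.206]
scene blue [292.4 162.8] [274 156  39  20 104] [0.641 0.099 0.205]
scene blue [204.3 183.5] [192 167  27  35 721] [0.389 0.026 0.055]
scene blue [223.8 258.6] [217 252  14  15 173] [ 0.735 -0.251  0.209]
roof 8043
((0.5223155617713928, 0.2239953726530075), (0.26022815704345703, 0.3377661406993866), 11.216859817504883) [[0.3618353  0.36434224]
 [0.42753857 0.03302813]
 [0.6827958  0.0836485 ]
 [0.61709255 0.41496262]]
```

View pics/crop.png

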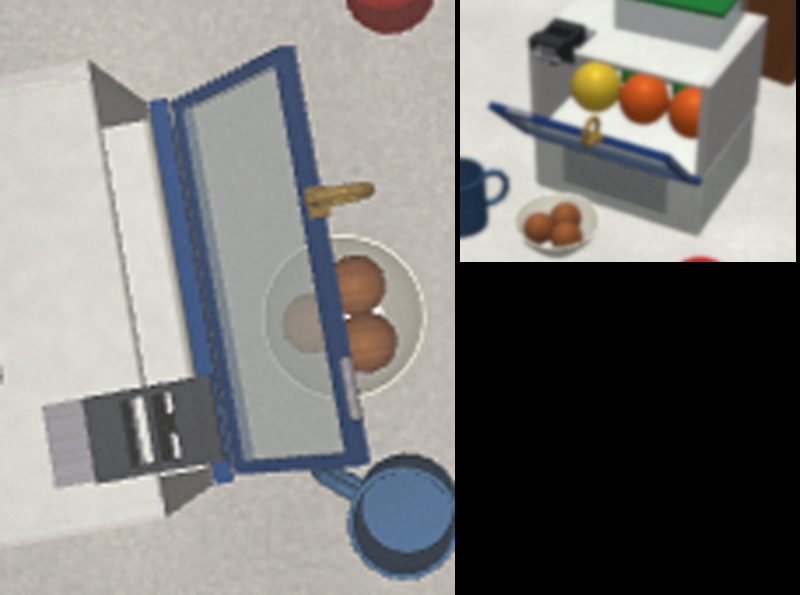

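The crop shows the ring eye centred at about (238,185) in the top image and (268,152) in the scene image. The flap's top edge runs from (222,144) to (242,261), and the catch unit is on the near corner.

```bash
python3 - <<'E'
from h import *
p,d=load("top");W=world("top",d)
x,e=tri([ray("top",(237.9,185.1)),ray("scene",(267.9,152.4))]); print("ring tri",x.round(4),e)
for uv in [(222.3,144.3),(242,261.4),(237,185),(235,186),(239,185),(241,184)]: print(uv,W[int(uv[1]),int(uv[0])].round(3))
print(W[180:190,225:248,2].round(3))
# hinge-strip & roof front edge
k=(abs(W[...,2]-.245)<.004); pts=W[k]
a=np.radians(11.2); ex=np.array([-np.sin(a),np.cos(a)]); ey=np.array([-np.cos(a),-np.sin(a)])
s=pts[:,:2]@ex;t=pts[:,:2]@ey; print("roof along x",np.percentile(s,[0,1,5,50,99,100]).round(3),"y",np.percentile(t,[0,1,50,99,100]).round(3))
for lo in np.arange(t.min(),t.max(),.03):
    q=(t>=lo)&(t<lo+.03); print(round(lo,3),q.sum(),s[q].min().round(4),np.percentile(s[q],3).round(4))
# pole
M=np.zeros(d.shape,bool);M[170:250,325:512]=True
k=M&(W[...,2]>.056)&(W[...,2]<.072); n,l,st,c=cv2.connectedComponentsWithStats(k.astype(np.uint8))
i=1+st[1:,4].argmax(); q=W[l==i]; print("pole",len(q),cv2.minAreaRect(q[:,:2].astype(np.float32)),np.median(q[:,2]))
c0=q[:,:2].mean(0);vt=np.linalg.svd(q[:,:2]-c0,full_matrices=False)[2][0]; vt*=np.sign(vt[1]); print(c0,vt,np.degrees(np.arctan2(-vt[0],vt[1])),[((q[:,:2]-c0)@vt).min(),((q[:,:2]-c0)@vt).max()])
hsv=cv2.cvtColor(p,cv2.COLOR_BGR2HSV); V=hsv[...,2]
k=(l==i)&(V<50); u=W[k][:,:2]; print("sleeve",k.sum(),u.mean(0),np.percentile((u-u.mean(0))@vt,[0,3,97,100]).round(3))
E
```

```text
ring tri [0.583  0.0742 0.2231] [np.float64(0.0003425156391449298), np.float64(0.0003425156391450425)]
(222.3, 144.3) [0.67  0.11  0.206]
(242, 261.4) [0.43  0.065 0.207]
(237, 185) [0.581 0.074 0.242]
(235, 186) [0.579 0.078 0.24 ]
(239, 185) [0.581 0.07  0.24 ]
(241, 184) [0.583 0.067 0.239]
[[ 0.205  0.209  0.209  0.208  0.205  0.202 -0.002 -0.002 -0.002 -0.001
  -0.    -0.002 -0.003 -0.002 -0.001  0.    -0.003  0.002 -0.003  0.
  -0.001 -0.001  0.001]
 [ 0.205  0.208  0.211  0.209  0.205  0.203  0.001 -0.004 -0.003 -0.001
   0.001 -0.002 -0.002 -0.001 -0.001 -0.     0.002 -0.001 -0.002  0.001
  -0.    -0.002 -0.003]
 [ 0.203  0.205  0.211  0.207  0.207  0.204  0.203 -0.002  0.001 -0.
  -0.001 -0.001  0.     0.002 -0.001  0.001  0.236  0.239  0.234  0.231
   0.228  0.001  0.002]
 [ 0.202  0.206  0.21   0.208  0.216  0.213  0.212  0.207  0.     0.
   0.242  0.243  0.244  0.242  0.241  0.241  0.24   0.238  0.239  0.234
   0.232  0.227 -0.001]
 [ 0.202  0.204  0.207  0.211  0.214  0.21   0.24   0.24   0.241  0.245
   0.243  0.245  0.243  0.241  0.242  0.243  0.239  0.239  0.238  0.23
[... 832 characters left out ...]
2  0.002
  -0.003 -0.    -0.001]]
roof along x [-0.046  0.087  0.092  0.15   0.283  0.287] y [-0.686 -0.684 -0.508 -0.427 -0.426]
-0.686 816 0.0861 0.0894
-0.656 618 0.0867 0.0892
-0.626 621 0.0864 0.0888
-0.596 632 -0.0463 0.0865
-0.566 609 0.0868 0.0889
-0.536 702 0.0864 0.0891
-0.506 1382 0.074 0.092
-0.476 1376 0.0731 0.0919
-0.446 1073 0.086 0.0918
pole 1256 ((0.5317935943603516, -0.34940266609191895), (0.060157760977745056, 0.4252980947494507), 11.027044296264648) 0.06330776715711112
[ 0.53037571 -0.34210777] [-0.27571501  0.96123942] 16.004628848285996 [np.float64(-0.22058947959163253), np.float64(0.20543382865433357)]
sleeve 309 [ 0.53179546 -0.35003651] [-0.195 -0.041  0.043  0.045]
```

```bash
python3 -m crank '{"offset":[[0,0,0.4],[0.1,0,0.667],[0.3,0,0.667],[0.5,0,0.667],[0.7,-0.1,0.667],[0.833,-0.25,0.667],[0.9,-0.45,0.667],[1,-0.65,0.667],[1,-0.85,0.667],[1,-1,0.667],[1,-1,0.667]],"turn":[[0,0,0],[0,0,0],[0,0,-0.2],[0,0,-0.4],[0,0,-0.6],[0,0,-0.8],[0,0,-1],[0,0,-1],[0,0,-1],[0,0,-1],[0,0,-1]],"hand":[1,1,1,1,1,1,1,1,1,1,1]}'
python3 - <<'E'
from h import *
p,d=load("top");W=world("top",d)
M=np.zeros(d.shape,bool);M[170:250,345:512]=True
k=M&(W[...,2]>.057)&(W[...,2]<.07); n,l,st,c=cv2.connectedComponentsWithStats(k.astype(np.uint8)); i=1+st[1:,4].argmax(); q=W[l==i]
f=cv2.fitLine(q[:,:2].astype(np.float32),cv2.DIST_HUBER,0,.001,.001).ravel(); print(f,np.degrees(np.arctan2(-f[0],f[1])),len(q))
E
```

```text
time: 1.48
eef_pos: [0.5172, 0.3345, 0.4255]
orientation: [[-0.438, 0.899, 0.001], [0.899, 0.438, 0.0], [-0.0, 0.001, -1.0]]
contact_force: [0.4, 0.5, -0.6]
finger_gap: 0.0942
grip_force: 0.0
[ 0.2936604  -0.9559098   0.53594637 -0.36540294] -162.92276 1115
```

```bash
python3 -m crank '{"offset":[[0,-0.2,0],[0,-0.4,0],[0,-0.6,0],[0,-0.8,0],[0,-1,0],[0,-1,0]],"turn":[[0,0,-0.1],[0,0,-0.198],[0,0,-0.198],[0,0,-0.198],[0,0,-0.198],[0,0,-0.198]],"hand":[1,1,1,1,1,1]}' >/dev/null
python3 -m crank '{"offset":[[0,-0.2,0],[0,-0.4,0],[0,-0.6,0],[0,-0.8,0],[0.046,-1,0],[0.046,-1,0]],"turn":[[0,0,0],[0,0,0],[0,0,0],[0,0,0],[0,0,0],[0,0,0]],"hand":[1,1,1,1,1,1]}'
python3 -m crank '{"offset":[[0,-0.15,-0.1],[0,-0.28,-0.3],[0,-0.28,-0.5],[0,-0.28,-0.58],[0,-0.28,-0.58],[0,-0.28,-0.58]],"turn":[[0,0,0],[0,0,0],[0,0,0],[0,0,0],[0,0,0],[0,0,0]],"hand":[1,1,1,1,1,1]}'
python3 - <<'E'
from h import *
o=get_obs();m=camera_model("wrist");p,d=read_camera("wrist");cv2.imwrite("pics/w1.png",p);np.save("w1_p.npy",p);np.save("w1_d.npy",d);np.save("w1_m.npy",m,allow_pickle=True)
print(o["eef_pos"],o["joint_positions"].round(1)); W=world("wrist",d,m)
k=(W[...,2]>.055)&(W[...,2]<.075)&(abs(W[...,0]-.531)<.03)&(abs(W[...,1]+.35)<.12)
q=W[k]; f=cv2.fitLine(q[:,:2].astype(np.float32),cv2.DIST_HUBER,0,.001,.001).ravel(); print(k.sum(),np.median(q[:,2]),f,np.degrees(np.arctan(-f[0]/f[1])))
V=cv2.cvtColor(p,cv2.COLOR_BGR2HSV)[...,2]; kk=k&(V<50); u=W[kk]; a=np.radians(17.08);vt=np.array([-np.sin(a),np.cos(a)]);s=u[:,:2]@vt
print("sleeve",kk.sum(),u.mean(0),np.percentile(s,[1,99]),np.median(u[:,2]), "mid",np.percentile(s,[1,99]).mean(), "normal",np.median(u[:,:2]@[vt[1],-vt[0]]))
E
```

```text
time: 2.98
eef_pos: [0.5298, -0.2639, 0.4236]
orientation: [[-0.295, 0.956, -0.002], [0.956, 0.295, -0.002], [-0.002, -0.003, -1.0]]
contact_force: [-0.7, 0.7, 0.3]
finger_gap: 0.094
grip_force: 0.0
time: 3.72
eef_pos: [0.5309, -0.3441, 0.2519]
orientation: [[-0.301, 0.954, 0.001], [0.954, 0.301, -0.0], [-0.001, 0.001, -1.0]]
contact_force: [-0.0, -0.1, 1.5]
finger_gap: 0.0941
grip_force: 0.0
[ 0.53090168 -0.34406582  0.25194801] [ -7.4  24.5  46.9  98.  -19.4  65.9  62.4]
2385 0.06610534800205864 [ 0.26318094 -0.9647465   0.52857894 -0.3366933 ] 15.258891
sleeve 1039 [ 0.53214753 -0.34933177  0.06727898] [-0.53429542 -0.44830688] 0.06731316812136423 mid -0.49130115106471495 normal 0.4061378427670227
```

View pics/w1.png

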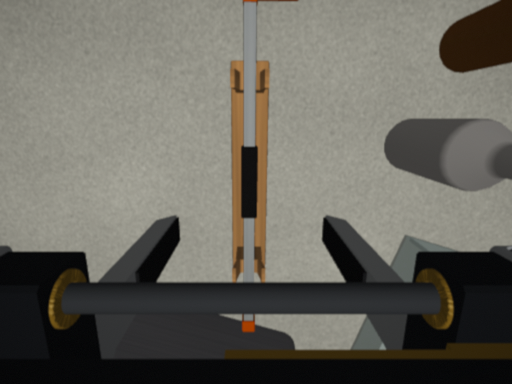

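The wrist view shows the tool aligned with the pole. The sleeve spans (250,147) to (250,217), with clear space on both sides.

```bash
python3 -m crank '{"offset":[[0.003,0,-0.2],[0.003,0,-0.38],[0.003,0,-0.52],[0.003,0,-0.6],[0.003,0,-0.645],[0.003,0,-0.645],[0.003,0,-0.645],[0.003,0,-0.645]],"turn":[[0,0,0],[0,0,0],[0,0,0],[0,0,0],[0,0,0],[0,0,0],[0,0,0],[0,0,0]],"hand":[1,1,1,1,1,1,1,1]}'
python3 -m crank '{"offset":[[0,0,0],[0,0,0],[0,0,0],[0,0,0],[0,0,0],[0,0,0],[0,0,0]],"turn":[[0,0,0],[0,0,0],[0,0,0],[0,0,0],[0,0,0],[0,0,0],[0,0,0]],"hand":[-1,-1,-1,-1,-1,-1,-1]}' 55
```

```text
time: 4.78
eef_pos: [0.5314, -0.3448, 0.0582]
orientation: [[-0.3, 0.954, 0.001], [0.954, 0.3, -0.0], [-0.001, 0.001, -1.0]]
contact_force: [-0.2, -0.6, -0.6]
finger_gap: 0.0942
grip_force: 0.0
time: 5.65
eef_pos: [0.5308, -0.3445, 0.057]
orientation: [[-0.299, 0.954, -0.0], [0.954, 0.299, 0.0], [0.0, -0.0, -1.0]]
contact_force: [-0.2, 0.1, 0.8]
finger_gap: 0.0275
grip_force: 0.0
```

```bash
python3 -m crank '{"offset":[[0,0,0],[0,0,0],[0,0,0],[0,0,0]],"turn":[[0,0,0],[0,0,0],[0,0,0],[0,0,0]],"hand":[-1,-1,-1,-1]}' 55
python3 -m crank '{"offset":[[0,0,0.1],[0,0,0.25],[0,0,0.45],[0,0,0.6],[0,0,0.6],[0,0,0.6]],"turn":[[0,0,0],[0,0,0],[0,0,0],[0,0,0],[0,0,0],[0,0,0]],"hand":[-1,-1,-1,-1,-1,-1]}'
python3 - <<'E'
from h import *
o=get_obs();m=camera_model("wrist");p,d=read_camera("wrist");np.save("w2_p.npy",p);np.save("w2_d.npy",d)
W=world("wrist",d,m);t=o["eef_pos"];print(t,o["contact_force"],o["finger_gap"])
hsv=cv2.cvtColor(p,cv2.COLOR_BGR2HSV);H,S,V=[hsv[...,i].astype(int) for i in range(3)]
k=(S>150)&(H<14)&(V>60)&(W[...,2]>.15)&(d>0);n,l,s,c=cv2.connectedComponentsWithStats(k.astype(np.uint8))
for i in range(1,n):
    if s[i,4]>15:print(c[i].round(1),s[i],np.median(W[l==i],0).round(4))
R=o["orientation"]
k=(abs(W[...,2]-t[2])<.03)&(d>.05)
L=(W-t)@np.c_[R[:,0],-R[:,1],[0,0,1]]  # pole axes: x,y,z
k=(abs(L[...,1])<.06)&(L[...,0]>.03)&(abs(L[...,2])<.03)
q=L[k]
for lo in np.arange(.03,.23,.02):
    u=q[(q[:,0]>=lo)&(q[:,0]<lo+.02)]; 
    if len(u): print(lo.round(2),len(u),np.median(u,0).round(4),u[:,1].min().round(4),u[:,1].max().round(4))
print(q[:,0].max())
E
```

```text
time: 6.15
eef_pos: [0.5306, -0.3446, 0.057]
orientation: [[-0.299, 0.954, -0.0], [0.954, 0.299, 0.0], [0.0, -0.0, -1.0]]
contact_force: [0.3, -0.9, -0.2]
finger_gap: 0.0197
grip_force: 55.0
time: 6.9
eef_pos: [0.5305, -0.3439, 0.236]
orientation: [[-0.3, 0.954, -0.001], [0.954, 0.3, 0.001], [0.001, -0.001, -1.0]]
contact_force: [0.1, 0.2, -3.5]
finger_gap: 0.0195
grip_force: 55.0
[ 0.53053422 -0.34387376  0.23601634] [ 0.12638419  0.21515796 -3.51230204] 0.01954785922443097
[441. 359.] [423 359  37   1  37] [ 0.562  -0.31    0.3479]
0.03 1190 [ 0.0382 -0.0017  0.0084] -0.0114 0.0086
0.05 1031 [ 0.0602 -0.0016  0.0073] -0.0085 0.0053
0.07 1150 [ 0.0804 -0.0016  0.0073] -0.0084 0.0056
0.09 1270 [ 0.1003 -0.0016  0.0073] -0.0085 0.0054
0.11 953 [ 0.117  -0.0016  0.0073] -0.0084 0.0051
0.12420748861695609
```

```bash
python3 -m crank '{"offset":[[0.01,0.15,0],[0.03,0.3,0],[0.056,0.45,0],[0.056,0.57,0],[0.056,0.65,0],[0.056,0.692,0],[0.056,0.692,-0.045],[0.056,0.692,-0.045],[0.056,0.692,-0.045]],"turn":[[0,0,-0.05],[0,0,-0.1],[0,0,-0.139],[0,0,-0.139],[0,0,-0.139],[0,0,-0.139],[0,0,-0.139],[0,0,-0.139],[0,0,-0.139]],"hand":[-1,-1,-1,-1,-1,-1,-1,-1,-1]}'
python3 - <<'E'
from h import *
o=get_obs();print(o["eef_pos"],o["orientation"][:,0],o["contact_force"])
a=[]
for n in("top","scene","wrist"):
    p,d=read_camera(n);np.save(n+"2_p.npy",p);np.save(n+"2_d.npy",d)
    c=p[145:225,190:310] if n=="top" else p[110:190,215:335] if n=="scene" else p
    a.append(cv2.resize(c,(450,300) if n!="wrist" else (340,255),interpolation=2))
g=np.zeros((600,790,3),np.uint8);g[:300,:450]=a[0];g[300:,:450]=a[1];g[:255,450:]=a[2]
cv2.imwrite("pics/pre.png",np.clip(g*1.6,0,255).astype(np.uint8))
E
```

```text
time: 8.07
eef_pos: [0.5473, -0.1381, 0.2233]
orientation: [[-0.192, 0.981, -0.001], [0.981, 0.192, -0.001], [-0.0, -0.001, -1.0]]
contact_force: [-0.0, 0.1, -2.4]
finger_gap: 0.0195
grip_force: 55.0
[ 0.54727434 -0.13814046  0.22333166] [-1.91951819e-01  9.81404277e-01 -3.78906928e-04] [-0.00760495  0.10499792 -2.38748098]
```

View pics/pre.png

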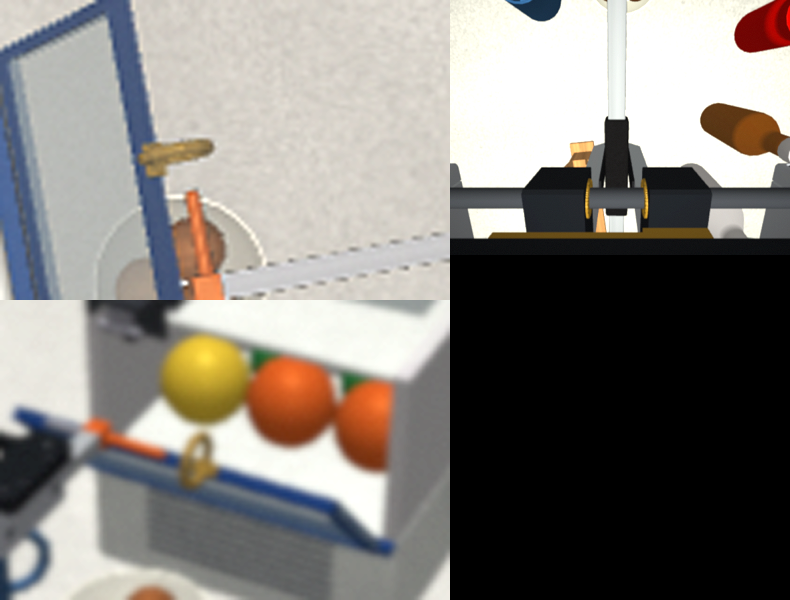

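The top crop (upper left) shows the prong tip at crop (192,193), just short of the ring at (182,150) and pointing into it. In the scene crop the tip is at (165,455) and the ring centre at (198,461). I'll triangulate the tip relative to the ring as a check.

```bash
python3 - <<'E'
from h import *
t,e=tri([ray("top",(241.2,196.5)),ray("scene",(259,151.3))]); r,e2=tri([ray("top",(238.2,185.1)),ray("scene",(267.8,152.8))])
B=np.array([[-.192,.981,0],[-.981,-.192,0],[0,0,1]])
print(t,e,r,e2,B@(r-t))
E
```

```text
[0.56006004 0.06721472 0.22042426] [np.float64(3.082158257169407e-05), np.float64(3.082158257174761e-05)] [0.58307378 0.07369374 0.22217872] [np.float64(0.00034553454845015816), np.float64(0.0003455345484500203)] [ 0.00193728 -0.02382045  0.00175446]
```

```bash
python3 -m crank '{"offset":[[-0.001,0.006,0.005],[0.035,0.013,0.005],[0.075,0.021,0.005],[0.112,0.029,0.005],[0.149,0.036,0.005],[0.149,0.036,0.005],[0.149,0.036,0.005]],"turn":[[0,0,0],[0,0,0],[0,0,0],[0,0,0],[0,0,0],[0,0,0],[0,0,0]],"hand":[-1,-1,-1,-1,-1,-1,-1]}'
python3 - <<'E'
from h import *
o=get_obs();print(o["eef_pos"],o["orientation"][:,0],o["contact_force"])
a=[]
for n in("top","scene"):
    p,d=read_camera(n);np.save(n+"2_p.npy",p)
    c=p[145:225,190:310] if n=="top" else p[110:190,215:335]
    a.append(cv2.resize(c,(450,300),interpolation=2))
cv2.imwrite("pics/ins.png",np.clip(np.vstack(a)*1.6,0,255).astype(np.uint8))
E
```

```text
time: 9.1
eef_pos: [0.5919, -0.1264, 0.2249]
orientation: [[-0.193, 0.981, -0.001], [0.981, 0.193, -0.0], [-0.0, -0.001, -1.0]]
contact_force: [0.1, -0.9, -2.9]
finger_gap: 0.0197
grip_force: 55.0
[ 0.59193687 -0.12644317  0.22492687] [-1.93179111e-01  9.81163508e-01 -4.84697670e-05] [ 0.08472799 -0.94881369 -2.87835102]
```

View pics/ins.png

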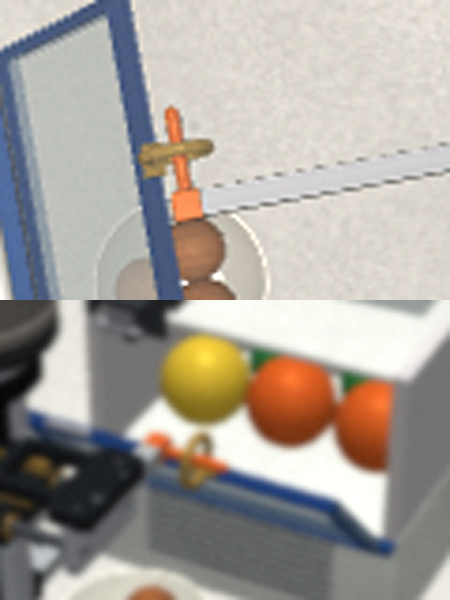

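The prong (orange) passes through the ring in both views. In the top crop its tip stands about 23 mm beyond the ring, at crop (172,110). Next I swing the flap along its arc.

```bash
python3 -m crank '{"offset":[[-0.006,0.031,0.027],[-0.0122,0.062,0.051],[-0.018,0.093,0.071],[-0.0248,0.126,0.089],[-0.0315,0.16,0.104],[-0.0385,0.195,0.117],[-0.0432,0.219,0.124],[-0.0432,0.219,0.124],[-0.0432,0.219,0.124]],"turn":[[0,0,0],[0,0,0],[0,0,0],[0,0,0],[0,0,0],[0,0,0],[0,0,0],[0,0,0],[0,0,0]],"hand":[-1,-1,-1,-1,-1,-1,-1,-1,-1]}'
```

```text
time: 10.32
eef_pos: [0.5794, -0.0603, 0.2623]
orientation: [[-0.194, 0.981, 0.0], [0.981, 0.194, 0.001], [0.001, 0.0, -1.0]]
contact_force: [-0.4, -0.6, -2.1]
finger_gap: 0.0195
grip_force: 55.0
```

```bash
cat >> h.py <<'E'
def flap():
    p,d=read_camera("top");W=world("top",d);hsv=cv2.cvtColor(p,cv2.COLOR_BGR2HSV)
    H,S,V=[hsv[...,i].astype(int) for i in range(3)]
    ex=np.array([-.1942,.981,0]);ey=np.array([-.981,-.1942,0]);s=W@ex;t=W@ey
    b=(H>100)&(H<128)&(S>90)&(W[...,2]>.18)&(W[...,2]<.27)&(t>-.72)&(t<-.6)&(s>-.1)&(s<.12)
    q=W[b];k=W[b][:,2]>np.percentile(W[b][:,2],60)
    g=(H>12)&(H<30)&(S>70)&(W[...,2]>.2)&(abs(t+.586)<.03)&(s<.12)&(s>-.1)
    print("edge n",b.sum(),"s,z",np.median((q@ex)[k]).round(4) if b.sum() else 0,np.median(q[k][:,2]).round(4) if b.sum() else 0,"brass",g.sum(),np.median(s[g]).round(4),np.percentile(W[g][:,2],90).round(4) if g.any() else 0)
    return p
E
python3 - <<'E'
from h import *
o=get_obs();print(o["contact_force"])
p=flap(); s,_=read_camera("scene"); a=[cv2.resize(p[145:225,170:290],(450,300)),cv2.resize(s[100:180,215:335],(450,300))]
cv2.imwrite("pics/sw.png",np.clip(np.vstack(a)*1.6,0,255).astype(np.uint8))
E
```

```text
[-0.39436046 -0.63527867 -2.14728396]
edge n 165 s,z 0.0287 0.2364 brass 104 0.0202 0.2759
```

View pics/sw.png

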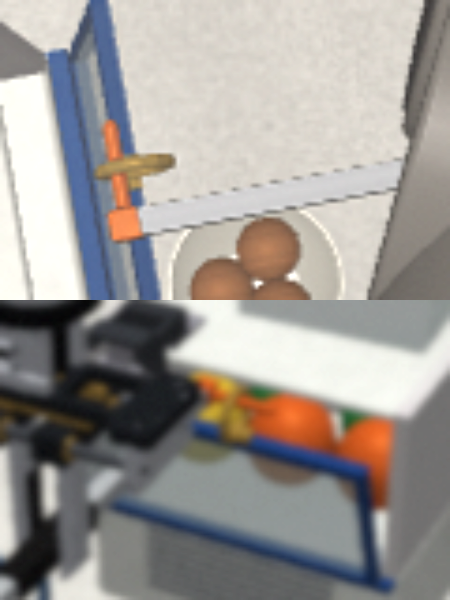

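The flap followed to q of about 0.29 and the prong still sits in the ring (top crop (118,170)). I'll continue in small steps, watching the force.

```bash
f() { grep -E "eef|contact"; }
python3 -m crank '{"offset":[[-0.0034,0.017,0.004],[-0.0067,0.034,0.0077],[-0.0067,0.034,0.0077]],"turn":[[0,0,0],[0,0,0],[0,0,0]],"hand":[-1,-1,-1]}' | f
python3 -m crank '{"offset":[[-0.0019,0.0098,0.0017],[-0.0019,0.0098,0.0017]],"turn":[[0,0,0],[0,0,0]],"hand":[-1,-1]}' | f
python3 -m crank '{"offset":[[-0.0019,0.0098,0.0015],[-0.0019,0.0098,0.0015]],"turn":[[0,0,0],[0,0,0]],"hand":[-1,-1]}' | f
python3 -c "
from h import *
flap()"
```

```text
eef_pos: [0.5773, -0.0497, 0.2646]
contact_force: [0.9, -1.5, -3.1]
eef_pos: [0.5767, -0.0471, 0.2651]
contact_force: [0.7, -2.0, -2.6]
eef_pos: [0.5761, -0.0442, 0.2655]
contact_force: [0.4, -2.0, -4.1]
edge n 179 s,z 0.0417 0.2393 brass 109 0.0354 0.2799
```

```bash
cat > ok.sh <<'E'
# prints pose/force; fails when the push exceeds $1 N
awk -v m=$1 '/eef/{print} /contact/{print; gsub(/[\[\],]/,""); if(sqrt($2*$2+$3*$3)>m) exit 1}'
E
python3 -m crank '{"offset":[[-0.0016,0.0082,0.001],[-0.0016,0.0082,0.001]],"turn":[[0,0,0],[0,0,0]],"hand":[-1,-1]}' | bash ok.sh 5 &&
python3 -m crank '{"offset":[[-0.0016,0.0082,0.001],[-0.0016,0.0082,0.001]],"turn":[[0,0,0],[0,0,0]],"hand":[-1,-1]}' | bash ok.sh 5 &&
python3 -m crank '{"offset":[[-0.0016,0.0082,0.0009],[-0.0016,0.0082,0.0009]],"turn":[[0,0,0],[0,0,0]],"hand":[-1,-1]}' | bash ok.sh 5 &&
python3 -m crank '{"offset":[[-0.0016,0.0082,0.0008],[-0.0016,0.0082,0.0008]],"turn":[[0,0,0],[0,0,0]],"hand":[-1,-1]}' | bash ok.sh 5 &&
python3 -m crank '{"offset":[[-0.0016,0.0082,0.0006],[-0.0016,0.0082,0.0006]],"turn":[[0,0,0],[0,0,0]],"hand":[-1,-1]}' | bash ok.sh 5
python3 -c "
from h import *
flap()"
```

```text
eef_pos: [0.5756, -0.0417, 0.2658]
contact_force: [-0.3, -2.3, -3.8]
eef_pos: [0.5752, -0.0392, 0.2661]
contact_force: [-0.2, -2.6, -3.5]
eef_pos: [0.5747, -0.0367, 0.2664]
contact_force: [0.1, -1.5, -4.0]
eef_pos: [0.5742, -0.0343, 0.2667]
contact_force: [0.1, -2.4, -3.5]
eef_pos: [0.5737, -0.0326, 0.2669]
contact_force: [0.8, -5.9, -3.5]
edge n 197 s,z 0.0501 0.2409 brass 108 0.0449 0.282
```

```bash

python3 -m crank '{"offset":[[-0.0006,0.0033,0.0002],[-0.0006,0.0033,0.0002]],"turn":[[0,0,0],[0,0,0]],"hand":[-1,-1]}' | bash ok.sh 11 &&
python3 -m crank '{"offset":[[-0.0006,0.0033,0.0002],[-0.0006,0.0033,0.0002]],"turn":[[0,0,0],[0,0,0]],"hand":[-1,-1]}' | bash ok.sh 11 &&
python3 -m crank '{"offset":[[-0.0006,0.0033,0.0002],[-0.0006,0.0033,0.0002]],"turn":[[0,0,0],[0,0,0]],"hand":[-1,-1]}' | bash ok.sh 11 &&
python3 -m crank '{"offset":[[-0.0006,0.0033,0.0001],[-0.0006,0.0033,0.0001]],"turn":[[0,0,0],[0,0,0]],"hand":[-1,-1]}' | bash ok.sh 11
python3 -c "
from h import *
flap()"
```

```text
eef_pos: [0.5735, -0.0322, 0.267]
contact_force: [0.5, -9.5, -3.5]
eef_pos: [0.5733, -0.0311, 0.267]
contact_force: [0.4, -8.6, -3.0]
eef_pos: [0.5732, -0.0299, 0.2671]
contact_force: [0.4, -7.9, -2.9]
eef_pos: [0.573, -0.0287, 0.2671]
contact_force: [0.3, -6.1, -4.9]
edge n 193 s,z 0.0534 0.2414 brass 112 0.0492 0.2818
```

```bash

python3 -m crank '{"offset":[[-0.0006,0.0033,0.0001],[-0.0006,0.0033,0.0001]],"turn":[[0,0,0],[0,0,0]],"hand":[-1,-1]}' | bash ok.sh 12 &&
python3 -m crank '{"offset":[[-0.0006,0.0033,0.0001],[-0.0006,0.0033,0.0001]],"turn":[[0,0,0],[0,0,0]],"hand":[-1,-1]}' | bash ok.sh 12 &&
python3 -m crank '{"offset":[[-0.0006,0.0033,0],[-0.0006,0.0033,0]],"turn":[[0,0,0],[0,0,0]],"hand":[-1,-1]}' | bash ok.sh 12 &&
python3 -m crank '{"offset":[[-0.0006,0.0033,0],[-0.0006,0.0033,0]],"turn":[[0,0,0],[0,0,0]],"hand":[-1,-1]}' | bash ok.sh 12 &&
python3 -m crank '{"offset":[[-0.0006,0.0033,0],[-0.0006,0.0033,0]],"turn":[[0,0,0],[0,0,0]],"hand":[-1,-1]}' | bash ok.sh 12 
python3 -c "
from h import *
flap()"
```

```text
eef_pos: [0.5728, -0.0274, 0.2671]
contact_force: [-0.5, -5.3, -4.5]
eef_pos: [0.5726, -0.0262, 0.2671]
contact_force: [0.7, -3.8, -5.2]
eef_pos: [0.5725, -0.0249, 0.267]
contact_force: [0.9, -3.9, -4.1]
eef_pos: [0.5723, -0.0238, 0.267]
contact_force: [0.8, -2.0, -3.7]
eef_pos: [0.5721, -0.0228, 0.2671]
contact_force: [0.0, -0.8, -3.8]
edge n 195 s,z 0.058 0.2415 brass 115 0.0552 0.2826
```

```bash

python3 -m crank '{"offset":[[-0.0006,0.0033,0],[-0.0006,0.0033,0]],"turn":[[0,0,0],[0,0,0]],"hand":[-1,-1]}' | bash ok.sh 12 &&
python3 -m crank '{"offset":[[-0.0006,0.0033,0],[-0.0006,0.0033,0]],"turn":[[0,0,0],[0,0,0]],"hand":[-1,-1]}' | bash ok.sh 12 &&
python3 -m crank '{"offset":[[-0.0006,0.0033,0],[-0.0006,0.0033,0]],"turn":[[0,0,0],[0,0,0]],"hand":[-1,-1]}' | bash ok.sh 12 &&
python3 -m crank '{"offset":[[-0.0006,0.0033,0],[-0.0006,0.0033,0]],"turn":[[0,0,0],[0,0,0]],"hand":[-1,-1]}' | bash ok.sh 12 &&
python3 -m crank '{"offset":[[-0.0006,0.0033,0],[-0.0006,0.0033,0]],"turn":[[0,0,0],[0,0,0]],"hand":[-1,-1]}' | bash ok.sh 12 
python3 -c "
from h import *
flap()"
```

```text
eef_pos: [0.572, -0.0221, 0.2671]
contact_force: [-0.8, -1.2, -3.6]
eef_pos: [0.5718, -0.0213, 0.2671]
contact_force: [-0.3, -3.5, -2.8]
eef_pos: [0.5716, -0.0204, 0.2671]
contact_force: [0.9, -4.0, -3.1]
eef_pos: [0.5714, -0.0197, 0.2672]
contact_force: [0.9, -7.0, -3.7]
eef_pos: [0.5712, -0.0194, 0.2672]
contact_force: [0.9, -9.1, -2.6]
edge n 195 s,z 0.0608 0.2421 brass 111 0.0577 0.2829
```

```bash

python3 -m crank '{"offset":[[-0.0006,0.0033,0],[-0.0006,0.0033,0]],"turn":[[0,0,0],[0,0,0]],"hand":[-1,-1]}' | bash ok.sh 14 &&
python3 -m crank '{"offset":[[-0.0006,0.0033,0],[-0.0006,0.0033,0]],"turn":[[0,0,0],[0,0,0]],"hand":[-1,-1]}' | bash ok.sh 14 &&
python3 -m crank '{"offset":[[-0.0004,0.002,0],[-0.0004,0.002,0]],"turn":[[0,0,0],[0,0,0]],"hand":[-1,-1]}' | bash ok.sh 14 &&
python3 -m crank '{"offset":[[-0.0004,0.002,0],[-0.0004,0.002,0]],"turn":[[0,0,0],[0,0,0]],"hand":[-1,-1]}' | bash ok.sh 14
```

```text
eef_pos: [0.5711, -0.0191, 0.2673]
contact_force: [1.4, -12.6, -3.0]
eef_pos: [0.5709, -0.0189, 0.2673]
contact_force: [1.4, -15.7, -2.7]
```

```bash

python3 -m crank '{"offset":[[-0.0004,0.002,0],[-0.0004,0.002,0]],"turn":[[0,0,0],[0,0,0]],"hand":[-1,-1]}' | bash ok.sh 18
python3 -c "
from h import *
flap()"
python3 -m crank '{"offset":[[0.0019,-0.01,0],[0.0038,-0.02,0],[0.0057,-0.03,0],[0.0076,-0.04,0],[0.0076,-0.04,0],[0.0076,-0.04,0]],"turn":[[0,0,0],[0,0,0],[0,0,0],[0,0,0],[0,0,0],[0,0,0]],"hand":[-1,-1,-1,-1,-1,-1]}' 
python3 - <<'E'
from h import *
p=flap(); s,_=read_camera("scene"); w,_=read_camera("wrist"); a=[cv2.resize(p[145:225,150:270],(450,300)),cv2.resize(s[90:170,215:335],(450,300))]
g=np.zeros((600,790,3),np.uint8);g[:300,:450]=a[0];g[300:,:450]=a[1];g[:255,450:]=cv2.resize(w,(340,255))
cv2.imwrite("pics/shut.png",np.clip(g*1.6,0,255).astype(np.uint8))
E
```

```text
eef_pos: [0.5708, -0.0187, 0.2674]
contact_force: [1.4, -18.3, -1.9]
edge n 196 s,z 0.0605 0.2418 brass 112 0.0579 0.2828
time: 17.85
eef_pos: [0.573, -0.0275, 0.2671]
orientation: [[-0.194, 0.981, -0.0], [0.981, 0.194, 0.0], [0.0, -0.0, -1.0]]
contact_force: [0.3, -0.1, -2.3]
finger_gap: 0.0194
grip_force: 55.0
edge n 186 s,z 0.0591 0.242 brass 103 0.0563 0.2828
```

View pics/shut.png

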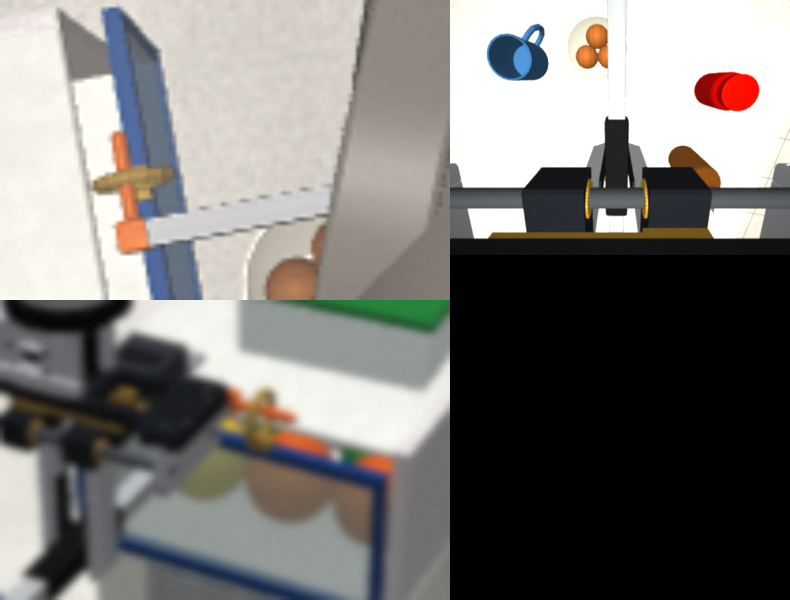

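The flap stays up with zero load, so it is caught. The prong sits in the bore about 3 mm past centre (crop (120,180) against ring centre (133,180)). I'll centre it and withdraw sideways by 35 mm, stopping short of the catch unit, then back away.

```bash

python3 -m crank '{"offset":[[0.0026,-0.0125,0],[0.0026,-0.0125,0],[-0.03,-0.019,0],[-0.06,-0.025,0],[-0.09,-0.031,0],[-0.112,-0.0355,0],[-0.112,-0.0355,0],[-0.112,-0.0355,0]],"turn":[[0,0,0],[0,0,0],[0,0,0],[0,0,0],[0,0,0],[0,0,0],[0,0,0],[0,0,0]],"hand":[-1,-1,-1,-1,-1,-1,-1,-1]}' | bash ok.sh 5
python3 - <<'E'
from h import *
p=flap(); np.save("fl.npy",p); cv2.imwrite("pics/out.png",np.clip(cv2.resize(p[145:265,120:280],(640,480))*1.6,0,255).astype(np.uint8))
E
```

```text
eef_pos: [0.5397, -0.0381, 0.2672]
contact_force: [0.1, 0.2, -2.3]
edge n 193 s,z 0.0587 0.2416 brass 111 0.0564 0.2828
```

View pics/out.png

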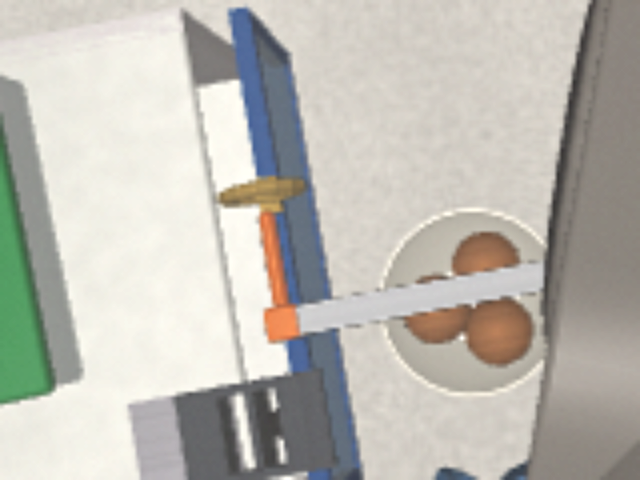

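The prong is clear of the ring: the tip is at crop (267,212) and the ring at (262,192). The flap is held behind the catch. Now I back away and return to the rest.

```bash

python3 -m crank '{"offset":[[-0.013,-0.003,0],[0.0,-0.08,0],[0.02,-0.18,0],[0.045,-0.31,0],[0.07,-0.43,0],[0.084,-0.49,0],[0.084,-0.49,0],[0.084,-0.49,0]],"turn":[[0,0,0],[0,0,0],[0,0,0],[0,0,0],[0,0,0],[0,0,0],[0,0,0],[0,0,0]],"hand":[-1,-1,-1,-1,-1,-1,-1,-1]}' | bash ok.sh 5
python3 -m crank '{"offset":[[-0.02,-0.1,-0.05],[-0.05,-0.25,-0.15],[-0.09,-0.4,-0.25],[-0.114,-0.51,-0.38],[-0.114,-0.532,-0.42],[-0.114,-0.532,-0.42],[-0.114,-0.532,-0.42],[-0.114,-0.532,-0.42]],"turn":[[0,0,0.03],[0,0,0.07],[0,0,0.1],[0,0,0.138],[0,0,0.138],[0,0,0.138],[0,0,0.138],[0,0,0.138]],"hand":[-1,-1,-1,-1,-1,-1,-1,-1]}'
python3 - <<'E'
from h import *
o=get_obs();m=camera_model("wrist");p,d=read_camera("wrist")
W=world("wrist",d,m);t=o["eef_pos"];print(t)
R=o["orientation"];L=(W-t)@np.c_[R[:,0],-R[:,1],[0,0,1]]
q=L[(abs(L[...,1])<.06)&(L[...,0]>.03)&(abs(L[...,2])<.03)]
for lo in np.arange(.03,.2,.02):
    u=q[(q[:,0]>=lo)&(q[:,0]<lo+.02)]
    if len(u): print(lo.round(2),len(u),np.median(u,0).round(4),u[:,1].min().round(4),u[:,1].max().round(4))
V=cv2.cvtColor(p,cv2.COLOR_BGR2HSV)[...,2]; k=(abs(L[...,1])<.012)&(abs(L[...,2])<.015)&(L[...,0]>.01)
for n,PP,LL in(("now",V,L),): print("sleeve end x",[ (a.round(3),int(np.median(V[k&(L[...,0]>=a)&(L[...,0]<a+.004)]))) for a in np.arange(.024,.056,.004) if (k&(L[...,0]>=a)&(L[...,0]<a+.004)).any()])
E
```

```text
eef_pos: [0.5645, -0.1845, 0.2669]
contact_force: [-0.2, -0.3, -2.3]
time: 21.05
eef_pos: [0.5315, -0.3439, 0.1421]
orientation: [[-0.3, 0.954, 0.001], [0.954, 0.3, -0.0], [-0.001, 0.001, -1.0]]
contact_force: [0.3, 0.1, -2.1]
finger_gap: 0.0198
grip_force: 55.0
[ 0.53148931 -0.34388022  0.14211393]
0.03 1193 [ 0.0382 -0.0017  0.0082] -0.0115 0.0086
0.05 1029 [ 0.0602 -0.0017  0.0072] -0.0085 0.0053
0.07 1146 [ 0.0804 -0.0016  0.0072] -0.0084 0.0055
0.09 1270 [ 0.1003 -0.0016  0.0072] -0.0086 0.0054
0.11 950 [ 0.117  -0.0016  0.0071] -0.0083 0.0052
sleeve end x [(np.float64(0.024), 19), (np.float64(0.028), 20), (np.float64(0.032), 20), (np.float64(0.036), 33), (np.float64(0.04), 150), (np.float64(0.044), 149), (np.float64(0.048), 149), (np.float64(0.052), 150)]
```

```bash

python3 -m crank '{"offset":[[-0.003,-0.002,-0.1],[-0.003,-0.002,-0.19],[-0.003,-0.002,-0.25],[-0.003,-0.002,-0.275],[-0.003,-0.002,-0.283],[-0.003,-0.002,-0.283],[-0.003,-0.002,-0.283]],"turn":[[0,0,0],[0,0,0],[0,0,0],[0,0,0],[0,0,0],[0,0,0],[0,0,0]],"hand":[-1,-1,-1,-1,-1,-1,-1]}'
python3 -c "
from h import *
p,d=read_camera('wrist');cv2.imwrite('pics/w3.png',p)"
```

```text
time: 21.98
eef_pos: [0.53, -0.3458, 0.0571]
orientation: [[-0.299, 0.954, 0.001], [0.954, 0.299, -0.001], [-0.001, 0.001, -1.0]]
contact_force: [-0.8, 0.8, 4.0]
finger_gap: 0.0195
grip_force: 55.0
```

View pics/w3.png

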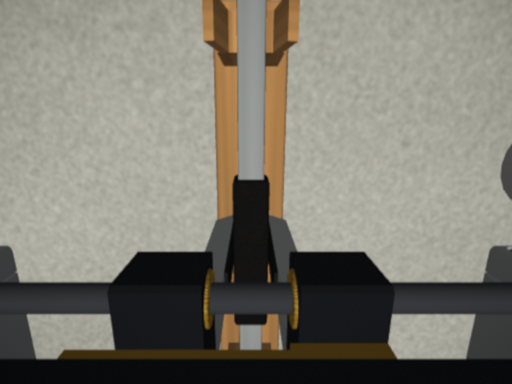

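The pole lies centred between the fork's ears ((252,20), ears at 220 and 285), and it has just touched the seat with about 4 N upward. I release and lift straight up.

```bash

python3 -m crank '{"offset":[[0,0,0],[0,0,0],[0,0,0],[0,0,0],[0,0,0],[0,0,0],[0,0,0],[0,0,0],[0,0,0],[0,0,0]],"turn":[[0,0,0],[0,0,0],[0,0,0],[0,0,0],[0,0,0],[0,0,0],[0,0,0],[0,0,0],[0,0,0],[0,0,0]],"hand":[0.2,1,1,1,1,1,1,1,1,1]}'
python3 -m crank '{"offset":[[0,0,0.15],[0,0,0.35],[0,0,0.55],[0,0,0.75],[0,0,0.95],[0,0,0.95],[0,0,0.95],[0,0,0.95]],"turn":[[0,0,0],[0,0,0],[0,0,0],[0,0,0],[0,0,0],[0,0,0],[0,0,0],[0,0,0]],"hand":[1,1,1,1,1,1,1,1]}'
python3 - <<'E'
from h import *
p=flap(); w,d=read_camera("wrist"); W=world("wrist",d)
a=np.radians(17.4);vt=np.array([-np.sin(a),np.cos(a)]);nt=np.array([vt[1],-vt[0]]);s=(W[...,:2]-[.532,-.350])@vt;t=(W[...,:2]-[.532,-.350])@nt
for lo in(-.16,-.1,-.03,.06,.14,.18):
    k=(abs(t)<.012)&(s>lo)&(s<lo+.02)&(W[...,2]>.05); 
    if k.any(): print(lo,k.sum(),np.median(t[k]).round(4),np.median(W[k][:,2]).round(4))
g=np.vstack([w[:300],p[100:300]]); cv2.imwrite("pics/end.png",np.clip(g*1.5,0,255).astype(np.uint8))
E
```

```text
time: 23.28
eef_pos: [0.5295, -0.3455, 0.0562]
orientation: [[-0.299, 0.954, -0.0], [0.954, 0.299, 0.0], [0.0, -0.0, -1.0]]
contact_force: [-0.4, -0.1, -0.2]
finger_gap: 0.0942
grip_force: 0.0
time: 24.28
eef_pos: [0.5292, -0.3451, 0.3399]
orientation: [[-0.299, 0.954, -0.002], [0.954, 0.299, 0.001], [0.001, -0.002, -1.0]]
contact_force: [-0.5, -0.1, -0.8]
finger_gap: 0.0943
grip_force: 0.0
edge n 195 s,z 0.0592 0.2419 brass 114 0.0571 0.2829
-0.16 101 0.0006 0.0645
-0.1 106 0.0006 0.0645
-0.03 163 0.0005 0.0673
0.06 918 0.0005 0.5008
0.14 148 0.0004 0.0643
0.18 179 0.0017 0.0642
```

View pics/end.png

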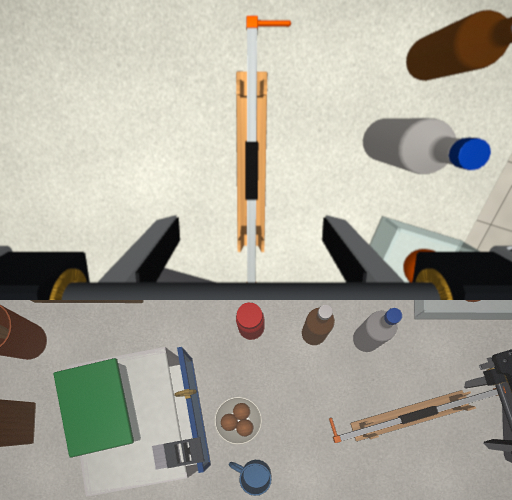

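The pole lies level in both forks in its original place, with sleeve top 67 mm and tube top 64 mm above the table. The flap is shut behind the catch (top view, ring at (184,393)), and the bystanders stand where they were.

```bash
python3 -c "
from station import *
print(hand_in())"
```

```text
the job is handed in; nothing more can be done
None
```

The flap is shut and held by the roller catch (highest force I read while pushing was about 18 N), the pole is unhooked and lying in both forks of its rest, nothing around looked disturbed in the final pictures, and the job was handed in at about 24 s.

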